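Fit the battery pack into the airbrush's air pump

ROBOT

A 7-joint arm with a two-finger parallel gripper is mounted at the origin on a cart in front of the work surface, level with it; the furniture and walls round the work are solid. World frame = base frame: x ahead of the robot, y to its left, z up, the work surface at z = 0. Lengths are in m, angles in rad, forces in N, time in s.
With the tool pointing down it reaches from about 0.425 to 0.875 m from the base axis. Payload 8.4 kg.
Tool frame: the origin (TCP) lies at the centre of the arm's flange, where the gripper is bolted on; the fingertips stand 182 mm ahead of it and the grasp point (between the pads) lies 164 mm ahead of it (env.nose_length is the distance from the TCP to the fingertips, in m); z points along the fingers, y is the line along which they close (so a half turn about z gives the same grasp; the last joint's range is limited). The gripper opens to 87 mm and grips with 3 to 60 N. Pads are 19 mm wide; open, the fingers measure 117 mm over their backs; the gripper's body (75 mm by 190 mm) begins 51 mm behind the grasp point.
Start: joints at [-1.409, 0.333, 0.04, 1.465, -0.013, 1.343, -0.059], TCP at [0.168, 0.628, 0.405] pointing down, gripper open.
Joint ranges: [-2.58, 2.58], [-0.38, 2.09], [-1.3, 1.39], [0.25, 2.4], [-1.5, 4.64], [0.08, 2.09], [-2.65, 2.65]. Speed limits (rad/s): [2.22, 2.22, 2.79, 2.79, 3.14, 3.14, 3.14].

INTERFACE

Orientations are given as [roll, pitch, yaw] about the fixed x, y, z axes, in that order (R = Rz(yaw) Ry(pitch) Rx(roll)).
In Python, from workcell import env gives the robot as it stands. The module is installed in compiled form; this text tells all that it offers.
- The arm moves only by the tool send_rows, never from a script. Its argument "plan" is text: rows parted by semicolons, each of 6 numbers parted by spaces: the shift along the tool's x, y, z scaled (see below), then the turn, a rotation vector about the tool's x, y, z scaled (see below). A call has 1 to 10 rows; each row shifts and turns the commanded pose from where the row before left it, along the tool's axes as they then stand; what a row does not reach is not made up. The controller multiplies each number of a shift by 0.4 m and each number of a turn by 90 degrees. A row lasts 1/8 s, in which the tool goes at most 62.5 mm and 10.7 degrees, less where a joint would pass 70% of its speed; a pose out of reach is approached as far as the arm can. A call with a number of a shift or a turn outside -1 to 1 is refused whole. A call with a gripper value outside its range is refused whole. "claw" is the opening, from -1 (shut) to 1 (fully open), set as the call begins (left out, the last holds). The fingers move at their own pace and stop on an object; "force" is the grip in N (left out, the last holds). Time passes only in rows, so rows that do not move let the fingers close. It gives the time, the measured TCP pose, the force, the opening and the grip force at its end, in the units of the state.
- env.read_state(): the state, without advancing time (a new reading comes with each control period).
- env.capture(name): name is "side" or "top" or "wrist"; returns a dict with "pixels" (400x640x3 uint8, red, green, blue), "intrinsics" (3x3 intrinsics, pixels), "R" (3x3) and "t" (3): a world point X has camera coordinates R X + t. Camera axes: x right, y down, z forward; pixel columns grow to the right and rows downward; lengths in m; the calibration is good to about 2 mm. A picture is of the moment at which its call begins. There is no depth.
- env.job_done(): hands the job in; it is judged then, once.
Trained networks look in the newest picture that a camera, given by its name, has taken for a name from the list of things; names that differ only in an ending like _2 or _b are one class to them, and where a whole thing is asked for, a point or a joint stands for the part that bears it (a point fixed in the world has none). Each returns a list of dicts, best first, with "conf" (0 to 1); they miss things now and then, are a little off and sometimes report something else, mostly with a low value. They report only what shows in the picture. A call takes as long as a camera call. They do not tell look-alikes from the thing itself.
- env.look_for(label, camera): "extent" ([left, top, width, height] in pixels, round what is visible of it).
The state is a dict: "time_s": time; "joints": joint angles; "joint_velocities": joint speeds; "effort": joint torques, N m; "ee_pos": TCP position; "tool_rot": TCP orientation; "force": force on the tool from outside, world axes, zero at the start; "moment": the same for the moment, N m; "grip_width": finger opening in m; "finger_force": force on a finger pad.
Only numpy, scipy, OpenCV 4.12 (cv2) and the standard library are available. Lean on these libraries where they do the work, as an engineer would, in place of code of your own. Each camera call takes 0.05 s, during which the arm holds its last target. There are 200 camera calls.

TASK

Put the battery pack into the open bay of the cordless air pump, grip rib upwards (either way round), and press it fully home so that its shoulders are flush with the deck. Then slide the latch fully forward over the end of the pack and let go. Leave the tape, mug, side cutter and spare airbrush where they are.

Things in the scene. Friction and masses are not known exactly. Their poses are not given: they have to be found in the camera images.
- pack_center (a point): Centre of the loose black battery pack (about 0.25 kg): a block 100 (its x) x 50 (y) x 40 mm high, with a grip rib 50 (x) x 20 (y) x 22 mm high on the middle of its top. This point is half-way up its 62 mm: 31 mm above the underside, 9 mm below the shoulders (flat top of the block). z is up; same after a half turn about z. It stands upright on the worktop.
- air_pump: Grey cordless air pump, fixed to the worktop: low housing 235 mm long (x) by 110 mm wide, deck 55 mm above the worktop, bay open in the deck. Origin at the underside, 5 mm along +x from the bay's centre. A black hump rises 25 mm above the deck from 62 to 98 mm along +x; only it and the latch stand above the deck.
- bay (a point): Centre of the mouth of the battery bay, level with the air pump's deck; x runs the long way of the bay, from latch to hump, z up. The opening is 104 x 54 mm (2 mm of play on each side of the pack) with a 3 mm bevelled rim; its floor is the carriage (carriage). With the pack fully home, pack_center is 9 mm below this point.
- carriage (a joint): Contact carriage that forms the floor of the bay, moved by pushing the pack down: 0 = up (floor 28 mm below the deck, a pack set on it stands 12 mm proud), 0.012 m = fully down (pack flush). Stiff: needs about 10 N to move, stays where it is left.
- latch (a joint): Flat aluminium latch on the deck at the -x end of the bay, slides along the bay's +x: 0 = fully back (tongue 11 mm short of the bay's opening), 0.028 m = fully forward, its tongue 17 mm over the bay and 2.5 mm above the deck. About 2.5 N to slide, stays where it is left. A pack that stands proud blocks it.
- latch_tab (a point): Centre of the latch's upright tab, 12 mm thick along the bay's x, 34 mm wide along y, about 23 mm high above the 5 mm thick tongue; this point moves with the latch, 19 mm above the deck (tab top at 30.5 mm, tongue top at 7.5 mm above the deck), on the bay's centre line, 100 mm from the bay's centre when fully back.
- tape: Bystander: roll of masking tape lying flat, 100 mm across, 25 mm high; origin under its centre.
- airbrush: Bystander: spare airbrush lying on its side, 142 mm long; origin on the worktop.
- cutter: Bystander: side cutter, 139 mm long, lying flat; origin on the worktop.
- mug: Bystander: spotted mug, 93 mm high; origin on the worktop.
Things that resemble listed ones, but are neither listed nor needed, are in the scene too. Leave any yellow look-alike of the part that bears pack_center alone.

How it is judged:
By the outcome, as a careful person would: the job done as asked, in the order asked, and still so for the second after the job is handed in, with the robot touching nothing.
It also fails if it takes over 54 s, if anything falls off the work surface, if the arm or the gripper's body presses on something with over 40 N, if the wrist force passes 120 N, or if a joint passes its speed limit or range.

## Working session

There is one attempt and no reset: what is moved stays moved. The work goes in short steps, Python scripts to look and compute and a tool call to move; the robot and the scene stay as the last step left them, time stands still between calls to the robot, and variables do not carry over. Pictures are saved under pics/ and viewed, at most 10 in all, crops included, and the job is handed in when it is done.

Besides the shell and the picture viewer there is one more tool, called in YAML: its name, and indented under it one key for each argument. send_rows: Moves the arm, as the interface text tells. Its arguments: {"type":"object","properties":{"plan":{"type":"string"},"claw":{"type":"number"},"force":{"type":"number"}},"required":["plan"]}

```bash
mkdir -p pics; cat > h.py <<'E'
from workcell import env
import numpy as np, cv2
from scipy.spatial.transform import Rotation as Ro
def cap(n,f=None):
    c=env.capture(n)
    if f: cv2.imwrite('pics/'+f,c['pixels'][:,:,::-1])
    return c
def ray(c,u,v,z):
    K,R,t=map(np.array,(c['intrinsics'],c['R'],c['t']))
    d=R.T@np.linalg.solve(K,[u,v,1.]);o=-R.T@t
    return o+d*(z-o[2])/d[2]
def proj(c,X):
    K,R,t=map(np.array,(c['intrinsics'],c['R'],c['t']))
    p=(R@np.atleast_2d(X).T).T+t; p=(K@p.T).T
    return p[:,:2]/p[:,2:]
E
python3 - <<'E'
from h import *
s=env.read_state();print(s)
for n in('top','side'):
    c=cap(n,n+'0.png');print(n,-np.array(c['R']).T@c['t'],np.array(c['intrinsics'])[0,0])
    for l in['pack_center','air_pump','latch_tab','tape','airbrush','cutter','mug']:
        for d in env.look_for(l,n)[:3]: print(l,d)
E
```

```text
{'time_s': 0.0, 'joints': array([-1.40921898,  0.33390905,  0.03986504,  1.46626868, -0.01337896,
        1.34332122, -0.05849417]), 'joint_velocities': array([-0.00112863, -0.00225844,  0.00048813,  0.00086448,  0.00116787,
       -0.00168462,  0.00019412]), 'effort': array([-1.27219566e-03, -6.56340408e+01,  1.33474063e+00, -4.03813326e+01,
       -5.97543153e-02,  4.40376322e-02,  1.43202142e-04]), 'ee_pos': array([0.16755295, 0.62784824, 0.4038614 ]), 'tool_rot': array([-3.13995701e+00,  1.28746635e-04,  2.88081709e+00]), 'force': array([ 0.79240037, -0.16367264, -0.00105667]), 'moment': array([-0.03386215, -0.02107429,  0.01353928]), 'finger_force': 0.0, 'grip_width': 0.08734551140277323}
top [0.35634746 0.41630696 1.15161194] 406.7692637889942
pack_center {'extent': [355.3, 250.4, 40.9, 37.4], 'conf': 0.7}
pack_center {'extent': [315.4, 232.4, 17.9, 38.6], 'conf': 0.65}
pack_center {'extent': [203.0, 266.8, 34.4, 44.0], 'conf': 0.64}
air_pump {'extent': [406.6, 209.0, 16.3, 15.7], 'conf': 0.67}
air_pump {'extent': [386.8, 149.2, 54.8, 87.3], 'conf': 0.58}
latch_tab {'extent': [
[... 299 characters left out ...]
 148.4, 55.9, 90.6], 'conf': 0.49}
side [0.65372676 1.57060197 0.69943233] 505.2402944891371
pack_center {'extent': [402.5, 268.3, 47.6, 40.3], 'conf': 0.96}
pack_center {'extent': [352.0, 211.4, 39.6, 28.1], 'conf': 0.74}
pack_center {'extent': [368.4, 186.2, 40.8, 32.3], 'conf': 0.56}
air_pump {'extent': [277.3, 160.6, 79.5, 41.3], 'conf': 0.59}
tape {'extent': [301.6, 213.7, 35.4, 30.2], 'conf': 0.68}
airbrush {'extent': [285.6, 236.8, 26.5, 26.2], 'conf': 0.64}
cutter {'extent': [240.3, 217.8, 42.7, 17.8], 'conf': 0.79}
mug {'extent': [226.4, 171.1, 40.7, 35.5], 'conf': 0.75}
mug {'extent': [239.2, 216.9, 46.1, 17.9], 'conf': 0.74}
mug {'extent': [353.6, 210.8, 35.6, 28.5], 'conf': 0.18}
```

```bash
python3 - <<'E'
import cv2
a=cv2.imread('pics/top0.png')[90:330,180:480];cv2.imwrite('pics/topc.png',cv2.resize(a,(750,600),interpolation=cv2.INTER_CUBIC))
a=cv2.imread('pics/side0.png')[140:320,210:470];cv2.imwrite('pics/sidec.png',cv2.resize(a,(780,540),interpolation=cv2.INTER_CUBIC))
E
```

```text
(no output)
```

View pics/topc.png

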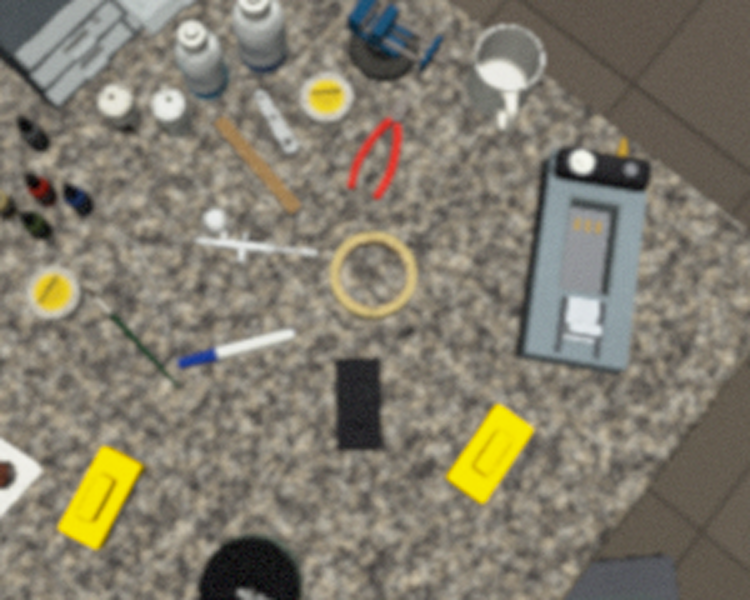

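View pics/sidec.png

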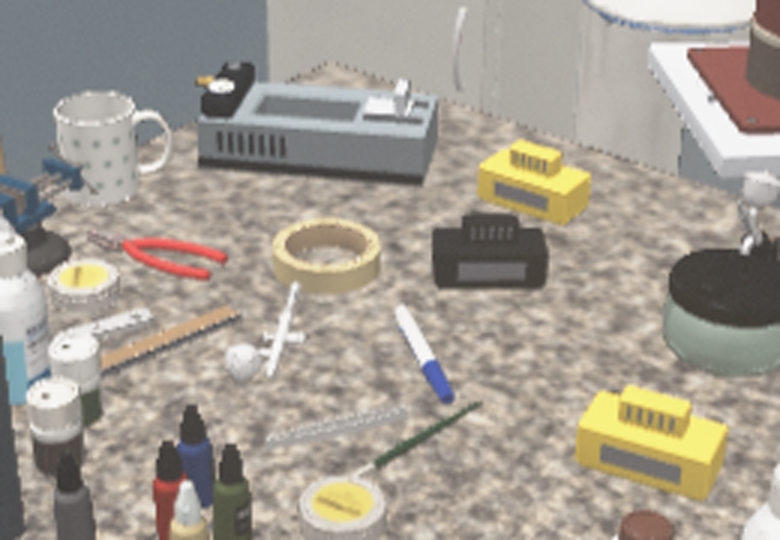

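The candidates for the pack in the top image are black (324,252), yellow (376,270) and yellow (220,288). The black one fits: the pack is described as black and the yellow ones are look-alikes. The side crop confirms it, showing a black block with its rib up at about (373,224). The pump is at about (414,193) with the hump at the top and the latch at the bottom.

```bash
python3 - <<'E'
from h import *
c=cap('top')
g=c['pixels'].max(2)
m=np.zeros_like(g);m[225:280,305:345]=(g[225:280,305:345]<62)
n,l,st,ce=cv2.connectedComponentsWithStats(m);i=1+st[1:,4].argmax()
r=cv2.minAreaRect(np.argwhere(l==i)[:,::-1].astype(np.float32));print(r,st[i])
b=cv2.boxPoints(r)
P=np.array([ray(c,*p,0.04) for p in b]);print(P,P.mean(0),np.linalg.norm(P[1]-P[0]),np.linalg.norm(P[2]-P[1]))
f=lambda x,y,z:ray(c,180+x/2.5,90+y/2.5,z)
for n,p in dict(bayTL=(571,201),bayTR=(618,206),bayBR=(605,297),bayBL=(562,293),deckBR=(624,368),deckBL=(524,354)).items(): print(n,f(*p,.055))
print('tab',f(582,318,.075),'hump',f(603,168,.08),'tape',f(373,274,.02))
a=c['pixels'][140:250,370:460,::-1];cv2.imwrite('pics/pump.png',cv2.resize(a,None,fx=5.4,fy=5.4,interpolation=cv2.INTER_CUBIC))
E
```

```text
((323.0, 251.5), (35.0, 18.0), 90.0) [314 234  19  36 582]
[[0.4851185  0.41553495 0.04      ]
 [0.48085138 0.36638786 0.04      ]
 [0.38669769 0.37522099 0.04      ]
 [0.39089528 0.42353298 0.04      ]] [0.43589071 0.39516919 0.04      ] 0.049331994056627936 0.09456713441520201
bayTL [0.63801167 0.13793347 0.055     ]
bayTR [0.62775021 0.08644351 0.055     ]
bayBR [0.52675419 0.11507614 0.055     ]
bayBL [0.53524582 0.16142946 0.055     ]
deckBR [0.44775084 0.10534102 0.055     ]
deckBL [0.47217058 0.21109933 0.055     ]
tab [0.50312743 0.14825181 0.075     ] hump [0.66580627 0.10433487 0.08      ] tape [0.58126663 0.36426113 0.02      ]
```

View pics/pump.png

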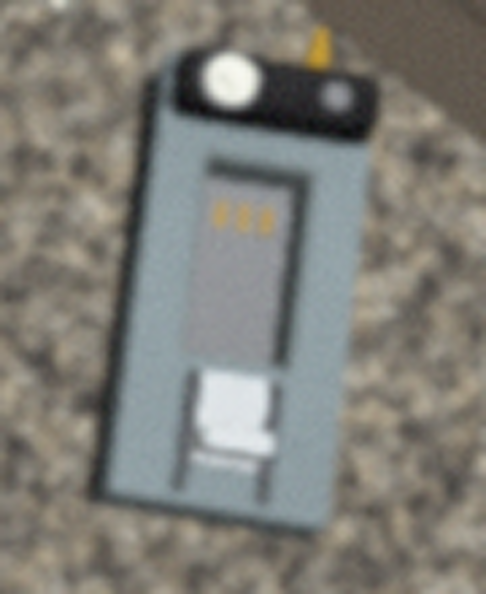

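send_rows:
  plan: "0 0 -0.125 0 0 0;0 0 -0.125 0 0 0;-0.133 -0.065 0 0 0 0;-0.133 -0.065 0 0 0 0;-0.133 -0.065 0 0 0 0;-0.133 -0.065 0 0 0 0;-0.133 -0.065 0 0 0 0;-0.133 -0.065 0 0 0 0;0 0 0 0 0 -0.11;0 0 0.125 0 0 0"
  claw: 1
  force: 40

```text
time_s: 2.1
ee_pos: [0.4372, 0.3946, 0.4578]
tool_rot: [3.135, 0.004, 3.054]
force: [-0.1, 0.8, -0.8]
grip_width: 0.0872
finger_force: 0.0
```

```bash
python3 - <<'E'
from h import *
s=env.read_state();print(s['time_s'],s['ee_pos'],s['tool_rot'],s['joints'])
c=cap('wrist','w1.png');print(-np.array(c['R']).T@c['t'],c['R'],np.array(c['intrinsics'])[0,0])
for l in['pack_center','latch_tab','air_pump']:
   for d in env.look_for(l,'wrist')[:3]: print(l,d)
E
```

```text
2.1 [0.43722072 0.39460914 0.45781579] [3.13548667 0.00446861 3.0541866 ] [-1.010356    0.18218524  0.23377094  1.55254974 -0.04311641  1.40430649
  0.70991667]
[0.36020265 0.40108103 0.43659454] [[ 0.08909708  0.99599933  0.00685891]
 [ 0.95490409 -0.08737506  0.28376711]
 [ 0.28323115 -0.01873322 -0.9588687 ]] 341.028229590531
pack_center {'extent': [297.2, 122.9, 47.0, 84.5], 'conf': 0.91}
pack_center {'extent': [157.6, 68.7, 82.0, 102.9], 'conf': 0.76}
pack_center {'extent': [511.9, 24.4, 104.9, 108.4], 'conf': 0.68}
latch_tab {'extent': [86.7, 225.2, 44.6, 25.5], 'conf': 0.75}
air_pump {'extent': [68.9, 191.5, 116.6, 86.8], 'conf': 0.67}
```

View pics/w1.png

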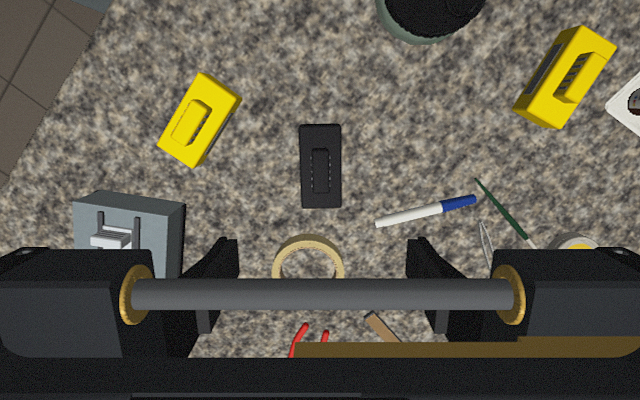

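The wrist picture shows the black pack upright at about (320,166), with the tape below it at (308,258) and the pump at the left edge at (130,235). I'll fit a projected block silhouette to it.

```bash
cat >> h.py <<'E'
from scipy.optimize import minimize
def mask_fit(c,m,x0,pts,S=4):
    M=cv2.resize(m.astype(np.uint8),None,fx=S,fy=S,interpolation=cv2.INTER_LINEAR)
    def cost(p):
        x,y,a=p[0],p[1],p[2]
        Rz=Ro.from_euler('z',a).as_matrix()
        q=proj(c,pts@Rz.T+[x,y,0]);q=(q+.5)*S*16
        I=np.zeros_like(M);cv2.fillConvexPoly(I,cv2.convexHull(q.astype(np.int32)),1,shift=4)
        return 1-(I&M).sum()/(I|M).sum()
    r=minimize(cost,x0,method='Nelder-Mead',options=dict(initial_simplex=[x0]+[np.array(x0)+d for d in np.diag([.008,.008,.1])],xatol=1e-4,fatol=1e-4))
    return r.x,r.fun
def box(lx,ly,z0,z1): return np.array([[sx*lx/2,sy*ly/2,z] for sx in(-1,1) for sy in(-1,1) for z in(z0,z1)])
E
python3 - <<'E'
from h import *
for n,(u0,v0,u1,v1) in dict(wrist=(290,115,350,215),top=(305,225,345,280)).items():
    c=cap(n);g=cv2.GaussianBlur(c['pixels'],(3,3),0).max(2);m=np.zeros(g.shape,np.uint8);m[v0:v1,u0:u1]=g[v0:v1,u0:u1]<66
    m=cv2.morphologyEx(m,cv2.MORPH_CLOSE,np.ones((5,5)));n_,l,st,_=cv2.connectedComponentsWithStats(m);m=l==1+st[1:,4].argmax()
    print(n,mask_fit(c,m,[.436,.395,-.09],np.vstack([box(.1,.05,0,.04),box(.05,.02,.04,.062)])))
E
```

```text
wrist (array([ 0.43695868,  0.39489567, -0.07133889]), np.float64(0.05623513135028435))
top (array([ 0.43633123,  0.39603718, -0.09229713]), np.float64(0.8502774297476284))
```

send_rows:
  plan: "0 0 0.125 0 0 -0.01;0 0 0.125 0 0 0;0 0 0.125 0 0 0;0 0 0.1 0 0 0;0 0 0 0 0 0;0 0 0 0 0 0"

```text
time_s: 3.15
ee_pos: [0.4366, 0.3958, 0.2674]
tool_rot: [3.139, 0.002, 3.069]
force: [0.1, 0.3, 1.0]
grip_width: 0.087
finger_force: 0.0
```

```bash
python3 - <<'E'
from h import *
s=env.read_state();R=Ro.from_euler('xyz',s['tool_rot']).as_matrix()
print(s['ee_pos'],s['tool_rot'],'tip',s['ee_pos']+R[:,2]*.182)
print('need tool',R.T@(np.array([.437,.3949,.043])-s['ee_pos']-R[:,2]*.182)/.4, s['force'])
E
```

```text
[0.43660689 0.39584197 0.26742395] [3.13901383e+00 2.07989125e-03 3.06934417e+00] tip [0.43701832 0.39628277 0.08542495]
need tool [ 1.67402710e-05 -3.72471481e-03  1.06053325e-01] [0.06823313 0.34129267 0.95150256]
```

send_rows:
  plan: "0 -0.003 0.054 0 0 0;0 0 0.052 0 0 0;0 0 0 0 0 0;0 0 0 0 0 0"

```text
time_s: 3.65
ee_pos: [0.4364, 0.3944, 0.2246]
tool_rot: [3.139, 0.002, 3.069]
force: [0.2, -1.0, -0.2]
grip_width: 0.0872
finger_force: 0.0
```

send_rows:
  plan: "0 0 0 0 0 0;0 0 0 0 0 0;0 0 0 0 0 0;0 0 0 0 0 0;0 0 0 0 0 0;0 0 0 0 0 0;0 0 0 0 0 0;0 0 0 0 0 0"
  claw: -1
  force: 50

```text
time_s: 4.65
ee_pos: [0.4359, 0.3939, 0.2227]
tool_rot: [3.141, 0.001, 3.069]
force: [0.1, 0.5, 4.9]
grip_width: 0.0196
finger_force: 51.2
```

send_rows:
  plan: "0 0 -0.08 0 0 0;0 0 -0.15 0 0 0;0 0 -0.15 0 0 0;-0.095 -0.098 -0.06 0 0 0;-0.095 -0.098 -0.06 0 0 0;-0.095 -0.098 -0.06 0 0 0;-0.095 -0.098 -0.06 0 0 0;-0.095 -0.098 0 0 0 0;-0.095 -0.098 0 0 0 0;-0.095 -0.098 0 0 0 0"

```text
time_s: 5.9
ee_pos: [0.682, 0.0996, 0.4693]
tool_rot: [-3.141, -0.002, 3.07]
force: [-0.3, 0.2, -2.4]
grip_width: 0.0198
finger_force: 51.1
```

send_rows:
  plan: "0 0 0 0 0 0.06;0 0 0 0 0 0.053;0 0 0 0 0 0;0 0 0 0 0 0;0 0 0 0 0 0"

```text
time_s: 6.52
ee_pos: [0.6811, 0.101, 0.4702]
tool_rot: [-3.142, -0.0, 2.893]
force: [0.8, -0.2, -2.1]
grip_width: 0.0192
finger_force: 51.7
```

```bash
python3 - <<'E'
from h import *
s=env.read_state();print(s['time_s'],s['ee_pos'],s['tool_rot'],s['grip_width'])
c=cap('wrist','w2.png');print(proj(c,[[.582,.125,.055]]))
for l in['pack_center','latch_tab','air_pump']:
   for d in env.look_for(l,'wrist')[:3]: print(l,d)
E
```

```text
6.525 [0.68107664 0.10101527 0.47024714] [-3.14150182e+00 -2.20828946e-04  2.89315441e+00] 0.019232427306553494
[[321.13878795  78.67529562]]
pack_center {'extent': [269.7, 154.6, 101.1, 180.0], 'conf': 0.61}
pack_center {'extent': [487.5, 111.3, 56.0, 102.3], 'conf': 0.21}
latch_tab {'extent': [302.4, 0.0, 35.3, 22.0], 'conf': 0.59}
air_pump {'extent': [266.3, 5.6, 110.8, 155.6], 'conf': 0.85}
air_pump {'extent': [485.8, 112.3, 57.5, 101.9], 'conf': 0.69}
```

View pics/w2.png

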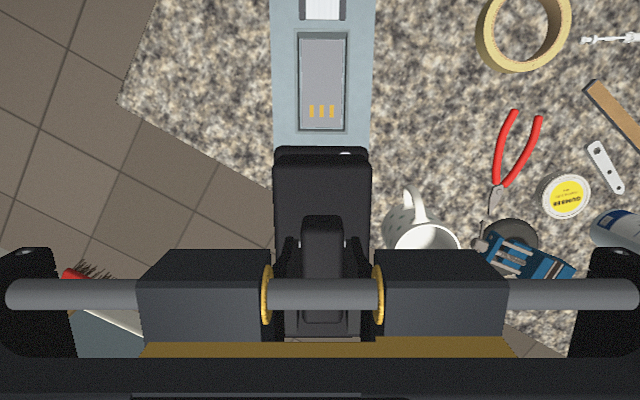

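The whole bay opening is visible at about (297–347, 32–132). The latch tongue's front edge, at about row 20, stops short of it, so the latch is back. The pack is held square. I'll enlarge the bay to read its rim.

```bash
python3 - <<'E'
from h import *
a=cv2.imread('pics/w2.png')[0:150,260:385];cv2.imwrite('pics/bay.png',cv2.resize(a,None,fx=4,fy=4,interpolation=cv2.INTER_CUBIC))
c=cap('wrist')
g=c['pixels'].astype(int).sum(2)
print('row60',g[60,264:380]);print('row100',g[100,264:380]);print('col310',g[0:150,310])
E
```

```text
row60 [376 463 505 459 410 371 406 507 542 533 528 521 527 532 528 525 534 523
 534 537 533 530 539 526 539 540 538 542 540 538 490 496 490 348 155 466
 483 452 488 493 490 491 490 492 493 493 495 495 487 502 497 500 497 500
 494 503 500 502 506 502 500 496 487 494 484 507 492 498 491 489 488 496
 499 486 495 488 493 497 499 543 450 198 239 416 466 504 545 542 526 529
 533 529 526 530 540 529 541 538 541 536 537 535 534 534 536 530 525 541
 530 524 504 426 388 390 407 413]
row100 [445 420 397 429 497 498 462 459 512 556 542 544 542 539 545 542 537 553
 547 543 553 547 545 540 546 542 540 543 541 553 517 483 500 395 210 309
 518 515 491 508 502 505 495 497 498 506 494 499 501 502 492 503 501 497
 505 493 495 498 502 501 497 497 513 490 504 505 497 501 499 506 500 499
 501 502 496 507 510 442 503 441 201 276 428 459 504 545 550 552 538 537
 548 536 540 544 539 545 538 546 543 541 536 547 537 540 527 543 526 434
 342 341 398 485 527 527 519 506]
col310 [704 705 705 703 702 703 707 706 707 701 706 707 707 705 705 704 710 719
 718 456 499 510 520 524 522 530 530 511 467 501 516 455 328 336 356 339
 345 340 394 467 499 487 484 482 491 497 489 485 488 487 490 480 496 497
 490 496 491 488 502 492 495 503 488 495 504 503 498 499 493 503 502 509
 490 500 498 490 489 492 506 489 502 501 498 493 503 497 494 492 503 505
 487 499 496 499 501 493 493 505 498 502 494 492 501 497 509 493 491 496
 496 495 500 494 497 496 491 491 501 495 494 508 499 490 512 493 502 508
 504 421 472 254 266 411 495 484 532 531 535 544 527 541 526 522 542 562
 543 279  28  76  87 122]
```

View pics/bay.png

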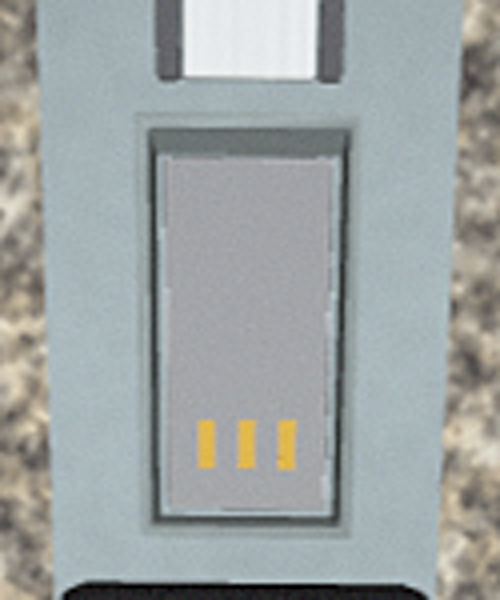

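```bash
python3 - <<'E'
from h import *
c=cap('wrist');s=env.read_state()
f=lambda x,y,z:ray(c,260+(x+.5)/4-.5,(y+.5)/4-.5,z)
for q,z in (([(134,112),(358,112),(352,537),(138,537)],.055),([(148,128),(350,128),(345,522),(152,522)],.052)):
    P=np.array([f(*p,z) for p in q]);print(P.mean(0),[np.linalg.norm(P[i]-P[i-1]).round(4) for i in range(4)])
    d=P[2]+P[3]-P[0]-P[1];print('angle',np.arctan2(d[1],d[0]))
    e=P[0]+P[3]-P[1]-P[2];print('ang2',np.arctan2(e[1],e[0])-np.pi/2)
print('hump edge',f(250,583,.08),'latchfront',f(250,80,.0625))
# held pack mask bottom
R=Ro.from_euler('xyz',s['tool_rot']).as_matrix();print(s['ee_pos'],R[:,0],s['ee_pos']+R[:,2]*.164)
# held pack top-face corners expected, shoulder z = tip-? 
for x in(.0,): 
  for tipd in(.182,.18):
    X=[s['ee_pos']+R@[sx*.05,sy*.025,tipd+dz] for sx in(1,-1) for sy in(-1,1) for dz in(0,.04)];print(proj(c,X).round(1).tolist())
E
```

```text
[0.58643558 0.12372889 0.055     ] [np.float64(0.1098), np.float64(0.0588), np.float64(0.1098), np.float64(0.061)]
angle -0.2545391720061658
ang2 -3.3928299667250768
[0.58632586 0.12467848 0.052     ] [np.float64(0.1026), np.float64(0.0536), np.float64(0.1026), np.float64(0.0552)]
angle -0.2527256998230727
ang2 -3.392829349789068
hump edge [0.64959254 0.10877423 0.08      ] latchfront [0.52775192 0.14005083 0.0625    ]
[0.68114033 0.10087366 0.47042216] [-9.69019001e-01  2.46986180e-01 -5.77668197e-05] [0.68115012 0.10087373 0.30642216]
[[270.3, 162.0], [280.1, 150.5], [375.3, 161.8], [365.1, 150.3], [278.2, 339.8], [285.5, 299.9], [367.8, 339.7], [360.1, 299.8]]
[[269.7, 162.7], [279.7, 151.0], [376.0, 162.5], [365.5, 150.8], [277.7, 342.3], [285.2, 301.6], [368.3, 342.1], [360.4, 301.4]]
```

send_rows:
  plan: "0.081 0 0 0 0 0.003;0.081 0 0 0 0 0;0.081 -0.002 0 0 0 0;0 0 0.11 0 0 0;0 0 0.11 0 0 0;0 0 0.11 0 0 0;0 0 0.1 0 0 0;0 0 0 0 0 0;0 0 0 0 0 0;0 0 0 0 0 0"

```text
time_s: 8.07
ee_pos: [0.5876, 0.1244, 0.3005]
tool_rot: [3.14, 0.003, 2.887]
force: [-0.2, 0.5, -1.7]
grip_width: 0.0195
finger_force: 51.5
```

```bash
python3 - <<'E'
from h import *
s=env.read_state();print(s['time_s'],s['ee_pos'],s['tool_rot'],s['grip_width'])
R=Ro.from_euler('xyz',s['tool_rot']).as_matrix();print(R.T@(np.array([.5864,.1241,.0])-s['ee_pos']-0*R[:,2]), 'tip',s['ee_pos']+R[:,2]*.182)
c=cap('wrist','w3.png')
X=[s['ee_pos']+R@[.05,sy*.025,.182+dz] for sy in(-1,1) for dz in(0,.04)];print('pack end pred',proj(c,X).round(1).tolist())
a=c['pixels'][0:380,170:470,::-1];cv2.imwrite('pics/w3c.png',cv2.resize(a,None,fx=1.57,fy=1.57,interpolation=cv2.INTER_CUBIC))
Rb=Ro.from_euler('z',-.253).as_matrix()
print('bay rear inner corners',proj(c,[Rb@[-.055,sy*.03,0]+[.5864,.1241,.055] for sy in(1,-1)]).round(1).tolist())
print('tab top corners', proj(c,[Rb@[-.1+dx,sy*.017,0.0305]+[.5864,.1241,.055] for dx in(-.006,.006) for sy in(1,-1)]).round(1).tolist())
E
```

```text
8.075 [0.58763833 0.12444585 0.30054672] [3.13971853e+00 2.72891100e-03 2.88695829e+00] 0.0194861243292081
[ 0.00193144 -0.00120988  0.30054083] tip [0.58820489 0.12465084 0.11854772]
pack end pred [[270.3, 162.0], [280.1, 150.5], [375.3, 161.8], [365.1, 150.4]]
bay rear inner corners [[366.9, 134.9], [274.4, 135.2]]
tab top corners [[352.8, 41.3], [287.5, 41.5], [352.3, 66.0], [288.2, 66.2]]
```

View pics/w3c.png

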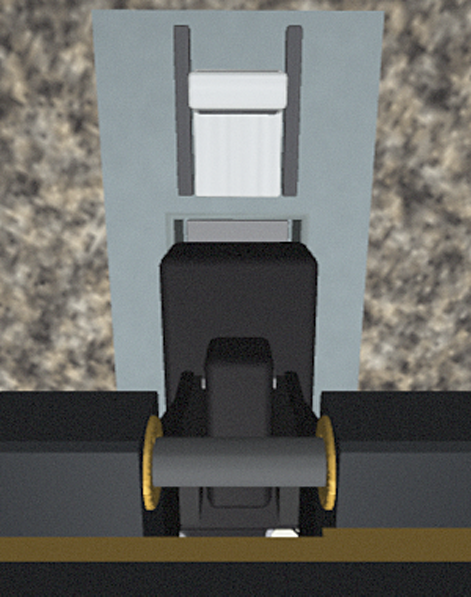

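send_rows:
  plan: "0.009 -0.0025 0.025 0 0 0;0 0 0.025 0 0 0;0 0 0 0 0 0;0 0 0 0 0 0;0 0 0 0 0 0"

```text
time_s: 8.75
ee_pos: [0.5833, 0.1244, 0.2786]
tool_rot: [3.141, 0.0, 2.887]
force: [1.0, 0.5, -2.4]
grip_width: 0.0195
finger_force: 51.5
```

```bash
python3 - <<'E'
from h import *
s=env.read_state();print(s['time_s'],s['ee_pos'],s['tool_rot'],s['force'])
R=Ro.from_euler('xyz',s['tool_rot']).as_matrix();tip=s['ee_pos']+R[:,2]*.182;print('tip',tip,'bay-tip tool',R.T@(np.array([.5864,.1241,tip[2]])-tip))
c=cap('wrist')
Rb=Ro.from_euler('z',-.253).as_matrix();B=lambda p:Rb@p+[.5864,.1241,0]
for n,X in dict(packbot=[tip+R@[.05,sy*.025,.04] for sy in(-1,1)],packtop=[tip+R@[.05,sy*.025,0] for sy in(-1,1)],rib=[tip+R@[.025,sy*.01,-.022] for sy in(-1,1)],
  outer=[B([-.055,sy*.03,.055]) for sy in(1,-1)],inner=[B([-.052,sy*.027,.052]) for sy in(1,-1)]).items(): print(n,proj(c,X).round(1).tolist())
a=c['pixels'][100:250,240:400,::-1];cv2.imwrite('pics/w4c.png',cv2.resize(a,None,fx=4,fy=4,interpolation=cv2.INTER_CUBIC))
E
```

```text
8.75 [0.58327834 0.12435371 0.27856493] [3.14149253e+00 3.07379766e-04 2.88701871e+00] [ 1.0148904   0.54798837 -2.38240737]
tip [0.58333707 0.12435726 0.09656494] bay-tip tool [-3.02899696e-03  5.22379532e-04  9.83353296e-07]
packbot [[280.2, 150.4], [365.1, 150.3]]
packtop [[270.3, 161.9], [375.4, 161.7]]
rib [[300.0, 227.4], [346.1, 227.3]]
outer [[374.1, 146.4], [272.6, 146.8]]
inner [[368.2, 150.8], [278.5, 151.1]]
```

View pics/w4c.png

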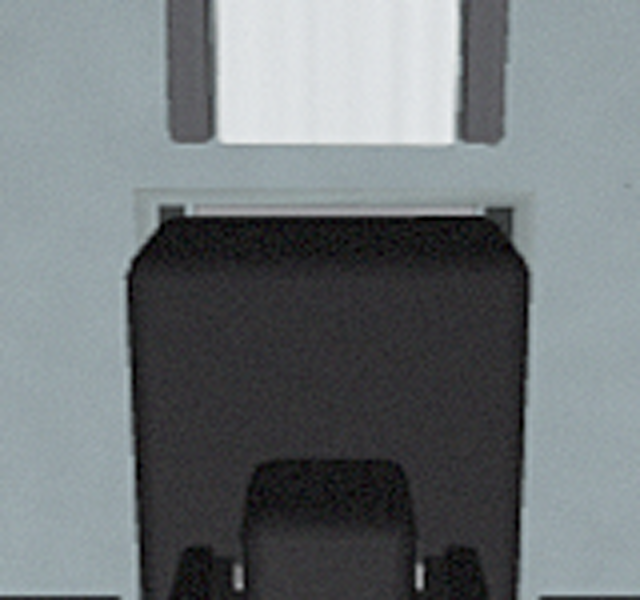

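send_rows:
  plan: "0 0.0015 0 0 0 0;0 0 0.012 0 0 0;0 0 0.012 0 0 0;0 0 0.012 0 0 0;0 0 0 0 0 0"

```text
time_s: 9.43
ee_pos: [0.5834, 0.1248, 0.2635]
tool_rot: [-3.141, 0.0, 2.887]
force: [2.4, -0.4, -2.9]
grip_width: 0.0196
finger_force: 51.4
```

send_rows:
  plan: "0 0 0.012 0 0 0;0 0 0.012 0 0 0;0 0 0.006 0 0 0;0 0 0 0 0 0;0 0 0 0 0 0"

```text
time_s: 10.05
ee_pos: [0.5834, 0.1249, 0.2518]
tool_rot: [-3.141, 0.0, 2.887]
force: [3.4, -1.1, -5.4]
grip_width: 0.0195
finger_force: 51.5
```

send_rows:
  plan: "0 0 0.006 0 0 0;0 0 0.006 0 0 0;0 0 0.006 0 0 0;0 0 0.006 0 0 0;0 0 0.006 0 0 0;0 0 0.006 0 0 0;0 0 0 0 0 0;0 0 0 0 0 0"

```text
time_s: 11.05
ee_pos: [0.5835, 0.1248, 0.2383]
tool_rot: [3.141, 0.001, 2.887]
force: [0.8, -1.5, 4.6]
grip_width: 0.0196
finger_force: 52.4
```

send_rows:
  plan: "0 0 0.004 0 0 0;0 0 0.004 0 0 0;0 0 0 0 0 0;0 0 0 0 0 0"

```text
time_s: 11.55
ee_pos: [0.5837, 0.1247, 0.2375]
tool_rot: [3.14, 0.0, 2.887]
force: [-8.8, -3.2, 29.5]
grip_width: 0.0195
finger_force: 54.5
```

send_rows:
  plan: "0 0 -0.005 0 0 0;0 0 0 0 0 0;0 0 0 0 0 0;0 0 0 0 0 0"
  claw: -0.2

```text
time_s: 12.05
ee_pos: [0.5836, 0.1259, 0.2376]
tool_rot: [3.14, 0.001, 2.888]
force: [0.2, 2.3, 9.6]
grip_width: 0.0347
finger_force: 5.1
```

send_rows:
  plan: "0 0 -0.03 0 0 0;0 0 -0.1 0 0 0;0 0 -0.1 0 0 0;0 0 -0.1 0 0 0;0 0 -0.05 0 0 0;0 0 0 0 0 0;0 0 0 0 0 0;0 0 0 0 0 0"
  claw: -1

```text
time_s: 13.05
ee_pos: [0.5829, 0.1249, 0.3871]
tool_rot: [-3.14, -0.002, 2.887]
force: [-0.5, 0.1, -0.0]
grip_width: 0.0006
finger_force: 0.0
```

```bash
python3 - <<'E'
from h import *
s=env.read_state();print(s['time_s'],s['ee_pos'],s['tool_rot'],s['force'],s['grip_width'])
R=Ro.from_euler('xyz',s['tool_rot']).as_matrix();tip=s['ee_pos']+R[:,2]*.182
Rb=Ro.from_euler('z',-.253).as_matrix();g=Rb@[-.145,0,0]+[.5864,.1241,.13];print('to behind latch, tool units',R.T@(g-tip)/.4)
c=cap('wrist')
a=c['pixels'][0:260,180:460,::-1];cv2.imwrite('pics/w5c.png',cv2.resize(a,None,fx=2.3,fy=2.3,interpolation=cv2.INTER_CUBIC))
B=lambda p:Rb@p+[.5864,.1241,.055]
print(proj(c,[B([-.05,.025,0]),B([-.05,-.025,0]),B([.05,-.025,0])]).round(1).tolist(),'tabtop',proj(c,[B([-.106,.017,.0305]),B([-.094,-.017,.0305])]).round(1).tolist())
E
```

```text
13.05 [0.58292144 0.12494406 0.38706399] [-3.14024329e+00 -1.82514092e-03  2.88711701e+00] [-0.48414486  0.08999134 -0.0081993 ] 0.0005876908775153979
to behind latch, tool units [0.35237852 0.00048015 0.18830414]
[[350.5, 138.4], [295.1, 138.6], [297.7, 241.4]] tabtop [[344.8, 68.8], [301.0, 85.4]]
```

View pics/w5c.png

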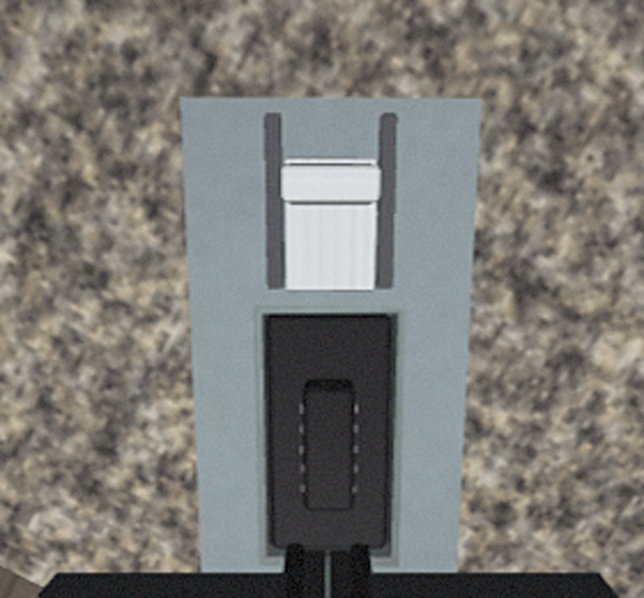

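send_rows:
  plan: "0.118 0 0 0 0 0;0.118 0 0 0 0 0;0.116 0 0 0 0 0;0 0 0.1 0 0 0;0 0 0.1 0 0 0;0 0 0.1 0 0 0;0 0 0.043 0 0 0;0 0 0 0 0 0;0 0 0 0 0 0"

```text
time_s: 14.22
ee_pos: [0.4473, 0.1605, 0.2518]
tool_rot: [3.141, 0.0, 2.887]
force: [0.7, 0.3, 0.2]
grip_width: 0.0006
finger_force: 0.0
```

```bash
python3 - <<'E'
from h import *
s=env.read_state();R=Ro.from_euler('xyz',s['tool_rot']).as_matrix();tip=s['ee_pos']+R[:,2]*.182
Rb=Ro.from_euler('z',-.253).as_matrix();print(s['time_s'],'tip in bay frame',Rb.T@(tip-[.5864,.1241,.055]),s['force'],s['tool_rot'])
E
```

```text
14.225 tip in bay frame [-0.14367307  0.00044922  0.01479525] [0.6630617  0.30795141 0.17757343] [3.14121678e+00 4.86026193e-04 2.88691404e+00]
```

Now I'll push the latch forward in small steps.

send_rows:
  plan: "-0.03 0 0 0 0 0;-0.03 0 0 0 0 0;-0.02 0 0 0 0 0;-0.02 0 0 0 0 0;-0.015 0 0 0 0 0;-0.015 0 0 0 0 0;0 0 0 0 0 0;0 0 0 0 0 0"

```text
time_s: 15.22
ee_pos: [0.4974, 0.1472, 0.2511]
tool_rot: [-3.141, 0.0, 2.887]
force: [0.3, -0.4, 0.2]
grip_width: 0.0005
finger_force: 0.0
```

send_rows:
  plan: "-0.008 0 0 0 0 0;-0.006 0 0 0 0 0;-0.004 0 0 0 0 0;0 0 0 0 0 0"

```text
time_s: 15.72
ee_pos: [0.5024, 0.1462, 0.2508]
tool_rot: [-3.14, -0.006, 2.888]
force: [-15.8, 1.9, 13.1]
grip_width: 0.0007
finger_force: 7.9
```

send_rows:
  plan: "0.012 0 0 0 0 0;0.05 0 0 0 0 0;0.05 0 -0.1 0 0 0;0 0 -0.13 0 0 0;0 0 -0.13 0 0 0;-0.1 0 -0.1 0 0 0;-0.12 0 0 0 0 0;-0.12 0 0 0 0 0;0 0 0 0 0 0;0 0 0 0 0 0"

```text
time_s: 16.98
ee_pos: [0.5925, 0.1225, 0.4349]
tool_rot: [-3.141, -0.0, 2.887]
force: [-0.6, 0.8, 0.5]
grip_width: 0.0003
finger_force: 0.0
```

```bash
python3 - <<'E'
from h import *
s=env.read_state();print(s['time_s'],s['ee_pos'],s['force'])
c=cap('wrist');Rb=Ro.from_euler('z',-.253).as_matrix();B=lambda p:Rb@p+[.5864,.1241,.055]
q=proj(c,[B([-.035,.015,.0075]),B([-.035,-.015,.0075]),B([-.072,0,.0305])]);print('pred tongue front, tab',q.round(1).tolist())
u,v=q[:2].mean(0);print(c['pixels'].astype(int).sum(2)[int(v)-12:int(v)+12,int(u)+6],int(v)-12)
a=np.ascontiguousarray(c['pixels'][0:260,180:460,::-1]);cv2.imwrite('pics/w6c.png',cv2.resize(a,None,fx=2.3,fy=2.3,interpolation=cv2.INTER_CUBIC))
E
```

```text
16.975 [0.59247896 0.12249972 0.43485118] [-0.62523009  0.84076729  0.459405  ]
pred tongue front, tab [[337.1, 139.0], [307.7, 139.1], [322.3, 101.1]]
[674 676 680 666 672 671 667 675 669 674 691 695 294  93 125 118 141 148
 148 123  59  82  74 105] 127
```

View pics/w6c.png

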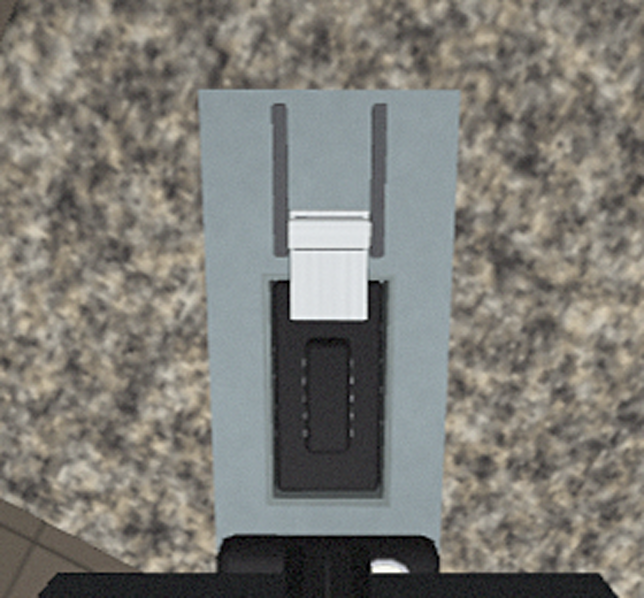

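The tongue's front edge is at row 139, exactly where it should be fully forward. The pack sits flush beneath it, and the gripper is clear of everything.

```bash
python3 -c "
from workcell import env
print(env.job_done())"
```

```text
the job is handed in; nothing more can be done
None
```

The battery pack is pressed fully home in the bay with its rib up, the latch is fully forward over its end, and the gripper is clear; I handed the job in at about 17 s, and no verdict came back.

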